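Line up a lid hinge for its pin

TASK

Set up the lid hinge for pinning: first turn the black knob on the jig until its pointer stands at the long zero mark, which brings the two knuckles on the jamb block in line with the pin guide. Then take the matching leaf, the one with a single knuckle in the middle, out of the wooden-forked stand (leave the two-knuckle leaf in the stand) and lower its knuckle fully home into the gap between the jamb's two knuckles so that the holes line up for the pin, with the pointer still at zero. Finish while holding the leaf there, upright and still: do not let go.

Things in the scene. Friction and masses are not known exactly. Their poses are not given: they have to be found in the camera images.
- hinge_jig: Jig, fixed to the bench: dark base 130 (x) x 222 (y) x 12 mm. Origin: on the bench under the pin's axis, mid gap of the jamb's knuckles; x away from the robot, y along the hinge. Knob axis at y = -90 mm. Pin guide block, 30 x 26 mm, 86 mm high, at y = 65 to 91 mm; its 8 mm pin lies along y at x = 0, z = 75 mm, from the tapered nose (y = 45 mm) to the head (y = 118 mm, 16 mm thick).
- knob_grip (a point): On the knob's upright axis at the height to grip, 72 mm above the bench. Black fluted knob, 37 mm in diameter, from 46 to 82 mm above the bench; a flat black pointer 3 mm thick at its foot reaches 31 mm from the axis over a white scale disc (68 mm diameter, upper face 45 mm above the bench). The point's -x lies along the pointer.
- dial_knob (a joint): Knob angle, rad. 0: pointer on the long zero mark, on the scale's side towards the robot (-x of the jig). Positive: counter-clockwise from above. Range -1.7 to 1.7; starts at 0.6 to 1.3, so turn it clockwise. Stiff (about 0.12 N m), stays where left. A pinion moves the jamb slide 8 mm per rad (clockwise: to +x of the jig); a 15 N push on the jamb along x turns it too.
- jamb_bore (a point): On the jamb slide: middle of the gap between its two steel knuckles, on their hole axis, 75 mm above the bench. y along the holes, z up. Knuckles: 16 mm diameter, 9 mm hole, each 22 mm long, at 16 to 38 mm either side along y (gap 32 mm). Below the gap the jamb's edge is hollowed to a seat 8.5 mm from the axis, so a 16 mm knuckle comes home 0.5 mm below the axis.
- lid_leaf: Matching leaf, loose, 0.2 to 0.35 kg: bar of a steel leaf on an aluminium rail, 16 (x) x 100 (y) x 50 mm (z), with ONE knuckle (16 mm diameter, 28 mm long, 9 mm hole) below the middle. Stands knuckle down in the stand. Origin: centre of the knuckle's hole; y along the hole, z up; bar at z = 10 to 60 mm, x = -8 to 8 mm. Goes on either way round. Grip across x, mid length, near the top.
- leaf_bore (a point): Centre of the hole in the matching leaf's knuckle, same as the origin of lid_leaf; y along the hole.
- other_leaf: The other loose leaf in the stand: a lower bar, 16 x 100 x 34 mm (z = 10 to 44 mm), with TWO knuckles (each 22 mm long, at 16 to 38 mm either side of the middle, as on the jamb), so it does not fit. Same origin and axes. Stays in the stand.
- leaf_stand: Stand, fixed: dark steel base 124 (x) x 112 (y) x 8 mm, two wooden forks across it at 40 to 54 mm either side along y, 52 mm high. The leaves lie along y with their ends in fork slots 17.6 mm wide, 20 mm deep, at x = -35 and +35 mm (which leaf is where varies); knuckles hang between the forks, hole centres 22 mm above the bench. Origin: centre of the underside.

How it is judged:
On the way, in this order (a step that is already met when the one before it is completed fails the run):
1. the knob's pointer is turned to the zero mark (within 0.08 rad) (value of joint dial_knob between -0.08 and 0.08 rad), for 0.3 s.
2. the single-knuckle leaf is lifted clear of the stand in the fingers (height (world z) of lid_leaf above 0.055 m and contact force between the fingers and lid_leaf above 1 N), for 0.1 s.
At the end, for the whole second after the job is handed in: Pointer within 0.08 rad of zero; leaf hole within 2.5 mm of the jamb hole axis (across and in height), 3 mm along it, 0.07 rad parallel; leaf upright within 0.09 rad, under 10 mm/s, gripped with over 2 N; two-knuckle leaf within 20 mm of its start (all of step 1 and x of leaf_bore in the frame of jamb_bore between -0.0025 and 0.0025 m and z of leaf_bore in the frame of jamb_bore between -0.0025 and 0.0025 m and y of leaf_bore in the frame of jamb_bore between -0.003 and 0.003 m and angle between the y axis of leaf_bore and the y axis of jamb_bore, either way round below 0.07 rad and angle between lid_leaf's own z axis and vertical below 0.09 rad and linear speed of lid_leaf below 0.01 m/s and contact force between the fingers and lid_leaf above 2 N and distance of other_leaf from where it was at the start of the episode below 0.02 m); the arm keeps its last pose, push and grip.
It fails at once if the two-knuckle leaf is taken from the stand (distance of other_leaf from where it was at the start of the episode above 0.03 m).
It also fails if it takes over 56 s, if anything falls off the work surface, if the arm or the gripper's body presses on something with over 40 N, if the wrist force passes 120 N, or if a joint passes its speed limit or range.

ROBOT

A 6-joint arm with a two-finger parallel gripper is mounted at the origin on a cart in front of the work surface, level with it; the furniture and walls round the work are solid. World frame = base frame: x ahead of the robot, y to its left, z up, the work surface at z = 0. Lengths are in m, angles in rad, forces in N, time in s.
With the tool pointing down it reaches from about 0.375 to 0.75 m from the base axis. Payload 9 kg.
Tool frame: the origin (TCP) lies at the very end of the fingers, on their centre line; the grasp point (between the pads) lies robot.tcp_to_grasp behind it (robot.tcp_to_grasp is the distance from the TCP to the grasp point, in m); z points along the fingers, y is the line along which they close (so a half turn about z gives the same grasp; the last joint's range is limited). The gripper opens to 85 mm and grips with 20 to 120 N. Pads are 22 mm wide; open, the fingers measure 114 mm over their backs; the gripper's body (76 mm by 85 mm) begins 54 mm behind the grasp point. The pads swing forward as they close: fully open they stand 13 mm farther back than shut.
Start: joints at [-1.395, 0.104, 0.097, 1.564, 0, 1.353], TCP at [0.23, -0.554, 0.231] pointing down, gripper open.
Joint ranges: [-2.99, 2.99], [-0.84, 1.86], [-1.1, 1.16], [-1.84, 2.11], [-1.51, 1.56], [-3.14, 3.14]. Speed limits (rad/s): [2.22, 2.22, 2.57, 3.14, 3.14, 3.14].

INTERFACE

Orientations are given as a rotation vector (axis times angle).
In Python, from workcell import robot gives the robot as it stands.
- The arm moves only by the tool arm_command, never from a script. Its argument "moves" is a list of rows, each an object with "claw": the closure, from 0 (fully open) to 1 (shut); "dp": the shift along the tool's x, y, z scaled (see below), a list of three; "roll": the turn about the tool's z scaled (see below). A call has 1 to 20 rows; each row shifts and turns the commanded pose from where the row before left it, along the tool's axes as they then stand; what a row does not reach is not made up. The controller multiplies each number of a shift by 0.03 m and each number of a turn by 30 degrees. A row lasts 1/12 s, in which the tool goes at most 41.7 mm and 7.16 degrees, less where a joint would pass 70% of its speed; a pose out of reach is approached as far as the arm can. A call with a number of a shift or a turn outside -1 to 1 is refused whole. A call with a gripper value outside its range is refused whole. The fingers move at their own pace and stop on an object; "squeeze" is the grip in N (left out, the last holds). Time passes only in rows, so rows that do not move let the fingers close. It gives the time, the measured TCP pose, the force, the opening and the grip force at its end, in the units of the state.
- robot.observe(): the state, without advancing time (a new reading comes with each control period).
- robot.capture(name): name is "scene" or "side" or "wrist"; returns (picture, depth): 480x640x3 uint8, blue, green, red; 480x640 float32, m along the optical axis (not along the pixel's ray), 0 where there is no reading.
- robot.camera_info(name): a dict with "intrinsics" (3x3 intrinsics, pixels), "xyz" and "attitude" of the camera in the world; the wrist camera has in their place "hand_eye" (4x4, takes a point from camera to tool coordinates, whose origin is the TCP and whose axes are the flange's). Camera axes: x right, y down, z forward; pixel columns grow to the right and rows downward; lengths in m; the calibration is good to about 2 mm. A picture is of the moment at which its call begins: read the wrist's pose just before it. camera_info takes no time and is no camera call.
- robot.finish_job(): hands the job in; it is judged then, once.
Trained networks look in the newest picture that a camera, given by its name, has taken for a name from the list of things; names that differ only in an ending like _2 or _b are one class to them, and where a whole thing is asked for, a point or a joint stands for the part that bears it (a point fixed in the world has none). Each returns a list of dicts, best first, with "confidence" (0 to 1); they miss things now and then, are a little off and sometimes report something else, mostly with a low value. They report only what shows in the picture. A call takes as long as a camera call.
- robot.boxes_of(query, camera): "position" ([column, row] in pixels, amid what is visible of it).
- robot.cut_out(query, camera): "region" (480x640 bool, what is visible of it) and "position" ([column, row] in pixels, amid what is visible of it).
The state is a dict: "time": time; "qpos": joint angles; "joint_velocities": joint speeds; "joint_torque": joint torques, N m; "position": TCP position; "tcp_rot": TCP orientation; "force": force on the tool from outside, world axes, zero at the start; "torque": the same for the moment, N m; "gripper_width": finger opening in m; "gripper_force": force on a finger pad.
Only numpy, scipy, OpenCV 4.12 (cv2) and the standard library are available. Lean on these libraries where they do the work, as an engineer would, in place of code of your own. Each camera call takes 0.05 s, during which the arm holds its last target. There are 200 camera calls.

## Working session

There is one attempt and no reset: what is moved stays moved. The work goes in short steps, Python scripts to look and compute and a tool call to move; the robot and the scene stay as the last step left them, time stands still between calls to the robot, and variables do not carry over. Pictures are saved under pics/ and viewed, at most 10 in all, crops included, and the job is handed in when it is done.

Besides the shell and the picture viewer there is one more tool, called after "Emit:" as name(argument=value, ...) on one line, values as JSON. arm_command: Moves the arm, as the interface text tells. Shifts and turns lie within -1 to 1; 1 stands for 0.03 m of shift or 30 degrees of turn. Its arguments: {"type":"object","properties":{"moves":{"type":"array"},"squeeze":{"type":"number"}},"required":["moves"]}

```bash
mkdir -p pics; cat > h.py <<'E'
import numpy as np, cv2
from scipy.spatial.transform import Rotation as R
from workcell import robot
def campose(name, s=None):
    ci=robot.camera_info(name); K=np.array(ci["intrinsics"])
    if name=="wrist":
        s=s or robot.observe(); T=np.eye(4); T[:3,:3]=R.from_rotvec(s["tcp_rot"]).as_matrix(); T[:3,3]=s["position"]
        return K, T@np.array(ci["hand_eye"])
    a=np.array(ci["attitude"]); T=np.eye(4); T[:3,:3]=a if a.shape==(3,3) else R.from_rotvec(a).as_matrix(); T[:3,3]=ci["xyz"]
    return K,T
def cloud(K,T,d):
    v,u=np.mgrid[0:480,0:640]; p=np.stack([(u-K[0,2])/K[0,0]*d,(v-K[1,2])/K[1,1]*d,d],-1)
    P=p@T[:3,:3].T+T[:3,3]; P[d<=0]=np.nan; return P
def proj(K,T,p):
    c=(np.asarray(p)-T[:3,3])@T[:3,:3]; return c[...,:2]/c[...,2:]*[K[0,0],K[1,1]]+[K[0,2],K[1,2]]
E
python3 - <<'E'
from h import *
print(robot.tcp_to_grasp, robot.camera_info("scene")["attitude"], robot.camera_info("wrist"))
s=robot.observe(); print(s)
ims=[]
for c in ["scene","side"]:
    im,d=robot.capture(c); K,T=campose(c); P=cloud(K,T,d); cv2.imwrite(f"pics/{c}0.png",im)
    np.savez(f"{c}0.npz",im=im,d=d,P=P)
    for q in ["hinge_jig","knob_grip","jamb_bore","lid_leaf","other_leaf","leaf_stand"]:
        for r in robot.cut_out(q,c)[:2]:
            pts=P[r["region"]]; pts=pts[~np.isnan(pts[:,0])]
            if len(pts): print(c,q,round(r["confidence"],2),np.round(r["position"]),len(pts),np.round(np.median(pts,0),3),np.round(np.percentile(pts,2,0),3),np.round(np.percentile(pts,98,0),3))
E
```

```text
0.0187 [-1.10805188  2.04336316 -1.23026099] {'intrinsics': array([[371.36213786,   0.        , 319.92874436],
       [  0.        , 371.36213786, 238.73537066],
       [  0.        ,   0.        ,   1.        ]]), 'hand_eye': array([[ 4.74939454e-04, -9.49359858e-01, -3.14190443e-01,
         8.03557358e-02],
       [ 9.99999352e-01,  1.25811784e-04,  1.13147455e-03,
        -1.58830449e-04],
       [-1.03464766e-03, -3.14190777e-01,  9.49359303e-01,
        -1.42071921e-01],
       [ 0.00000000e+00,  0.00000000e+00,  0.00000000e+00,
         1.00000000e+00]])}
{'time': 0.0, 'qpos': array([-1.39470903e+00,  1.04668628e-01,  9.64520997e-02,  1.56389357e+00,
        4.16306895e-06,  1.35312384e+00]), 'joint_velocities': array([-1.79634144e-04, -8.03399345e-04,  1.90635643e-03, -7.54881028e-05,
       -7.50219091e-04, -7.33711808e-04]), 'joint_torque': array([-1.13384100e-03, -5.56930625e+01,  5.03650725e+01,  1.70702505e-02,
       -3.58655143e-04, -1.24281308e-05]), 'position': array([ 0.23016316, -0.55373622,  0.23053083]), 'tcp_rot': array([-3.07961432e+00, -6.14271451e-01, -4.9423
[... 985 characters left out ...]
81]
side hinge_jig 0.62 [317. 240.] 281 [0.577 0.239 0.06 ] [0.566 0.224 0.033] [0.601 0.32  0.067]
side hinge_jig 0.59 [371. 327.] 7982 [ 0.567 -0.064  0.029] [ 0.517 -0.116  0.003] [0.643 0.096 0.083]
side knob_grip 0.59 [394. 312.] 857 [ 0.573 -0.093  0.07 ] [ 0.56  -0.1    0.046] [ 0.594 -0.069  0.083]
side jamb_bore 0.67 [362. 305.] 1887 [ 0.567 -0.007  0.043] [ 0.539 -0.07   0.016] [0.589 0.053 0.083]
side lid_leaf 0.78 [282. 236.] 363 [0.509 0.249 0.069] [0.498 0.242 0.014] [0.538 0.343 0.083]
side other_leaf 0.67 [316. 239.] 245 [0.577 0.24  0.06 ] [0.566 0.225 0.037] [0.6   0.316 0.067]
side leaf_stand 0.75 [300. 255.] 2219 [0.546 0.24  0.03 ] [0.482 0.217 0.001] [0.616 0.354 0.053]
```

```bash
python3 - <<'E'
from h import *
a=cv2.imread("pics/scene0.png")[170:370,190:490]; b=cv2.imread("pics/side0.png")[200:400,240:540]
c=np.vstack([cv2.resize(a,(750,500))[:300+0] if 0 else cv2.resize(a,(450,300)),cv2.resize(b,(450,300))])
# orthophoto from both clouds, 2px/mm? 1.5 px/mm
for c2 in ["scene","side"]:
    z=np.load(c2+"0.npz"); P=z["P"]
    # tops
    for nm,lo,hi,xr,yr in [("knobtop",.078,.086,(.53,.63),(-.13,-.045)),("guide/head top",.084,.1,(.5,.65),(.03,.2)),("leaftop",.076,.086,(.47,.56),(.22,.37)),("other top",.060,.070,(.54,.63),(.2,.36)),("base",.009,.015,(.45,.7),(-.2,.2)),("disc",.0435,.0475,(.52,.64),(-.14,-.03))]:
        m=(P[...,2]>lo)&(P[...,2]<hi)&(P[...,0]>xr[0])&(P[...,0]<xr[1])&(P[...,1]>yr[0])&(P[...,1]<yr[1])
        q=P[m][:,:2].astype(np.float32)
        if len(q)>5: r=cv2.minAreaRect(q); print(c2,nm,len(q),np.round(q.mean(0),4),np.round(r[0],4),np.round(r[1],4),round(r[2],1))
cv2.imwrite("pics/v1.png",c)
E
```

```text
scene knobtop 106 [ 0.5722 -0.0781] [ 0.5734 -0.0795] [0.0306 0.0306] 64.0
scene guide/head top 104 [0.5909 0.0866] [0.5914 0.0681] [0.0637 0.0307] 88.5
scene leaftop 526 [0.5138 0.2957] [0.5156 0.2934] [0.0996 0.0203] 74.1
scene other top 426 [0.5812 0.2765] [0.5823 0.2755] [0.0998 0.019 ] 75.9
scene base 1338 [0.5565 0.0167] [ 0.6026 -0.0098] [0.3758 0.1941] 89.9
scene disc 221 [ 0.5674 -0.07  ] [ 0.5677 -0.0749] [0.0654 0.071 ] 49.1
side knobtop 264 [ 0.5766 -0.0849] [ 0.5771 -0.0834] [0.0321 0.0311] 0.2
side guide/head top 124 [0.5947 0.0821] [0.5942 0.0649] [0.0645 0.0294] 85.3
side leaftop 138 [0.5171 0.2861] [0.518  0.2923] [0.1041 0.0154] 73.7
side other top 145 [0.5839 0.2663] [0.5857 0.2754] [0.109  0.0158] 74.5
side base 2049 [ 0.5631 -0.0519] [ 0.5823 -0.0436] [0.3024 0.1309] 84.1
side disc 647 [ 0.5732 -0.0866] [ 0.5802 -0.0752] [0.0824 0.0667] 69.9
```

View pics/v1.png

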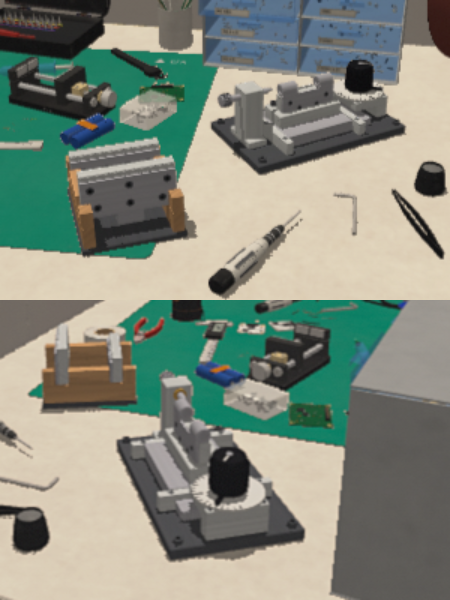

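Emit:
arm_command(moves=[{"claw":0.2,"dp":[0,0,0],"roll":-0.238},{"claw":0.2,"dp":[0,0,0],"roll":-0.238},{"claw":0.2,"dp":[0,0,0],"roll":-0.238},{"claw":0.2,"dp":[0,0,0],"roll":-0.238},{"claw":0.2,"dp":[0,0,0],"roll":-0.238},{"claw":0.2,"dp":[0,0,0],"roll":-0.238},{"claw":0.2,"dp":[0,0,0],"roll":-0.238},{"claw":0.2,"dp":[0,0,0],"roll":-0.238},{"claw":0.2,"dp":[0,0,0],"roll":-0.238},{"claw":0.2,"dp":[0,0,0],"roll":-0.238},{"claw":0.2,"dp":[0,0,0],"roll":-0.238},{"claw":0.2,"dp":[0,0,0],"roll":-0.238},{"claw":0.2,"dp":[0,0,0],"roll":-0.238},{"claw":0.2,"dp":[0,0,0],"roll":-0.238},{"claw":0.2,"dp":[0,0,0],"roll":-0.238},{"claw":0.2,"dp":[0,0,0],"roll":-0.238},{"claw":0.2,"dp":[0,0,0],"roll":-0.238},{"claw":0.2,"dp":[0,0,0],"roll":-0.238},{"claw":0.2,"dp":[0,0,0],"roll":-0.238},{"claw":0.2,"dp":[0,0,0],"roll":-0.238}])

```text
time: 2.37
position: [0.235, -0.5421, 0.2291]
tcp_rot: [0.382, 3.114, 0.038]
force: [14.2, 48.4, 1.0]
gripper_width: 0.0683
gripper_force: 40.1
```

```bash
cat >> h.py <<'E'
def tool(goal, yaw_deg=None):
    """shift (tool axes, units of 30 mm) to goal and roll (units of 30 deg)"""
    s=robot.observe(); M=R.from_rotvec(s["tcp_rot"]).as_matrix(); y=np.degrees(np.arctan2(M[1,0],M[0,0]))
    r=0 if yaw_deg is None else -((yaw_deg-y+180)%360-180)/30
    print("t",round(s["time"],2),"pos",np.round(s["position"],4),"yaw",round(y,2),"zaxis",np.round(M[:,2],3),"q",np.round(s["qpos"],2),"w",round(s["gripper_width"],4),"F",np.round(s["force"],1),"units",np.round(M.T@(np.array(goal)-s["position"])/0.03,2),"roll",round(r,2))
E
python3 - <<'E'
from h import *
tool([.5755,-.083,.15],-105)
for c in ["scene","side"]:
    P=np.load(c+"0.npz")["P"]; m=(P[...,2]>.1)&(P[...,0]<1)&(P[...,0]>.2)&(abs(P[...,1])<.7)
    q=P[m]; g=np.unique(np.round(q/.1).astype(int)[:, :2],axis=0,return_counts=True); print(c,[(a.tolist(),int(n)) for a,n in zip(*g) if n>30])
E
```

```text
t 2.37 pos [ 0.235  -0.5421  0.2291] yaw 166.01 zaxis [ 0.007  0.024 -1.   ] q [-1.39  0.1   0.09  1.58  0.01 -1.14] w 0.0683 F [14.2 48.4  1. ] units [-7.31 17.52  3.08] roll -2.97
scene [([2, 0], 2052), ([2, 1], 14388), ([3, 1], 7431), ([5, -6], 69), ([6, -2], 952), ([7, -4], 1828), ([7, -3], 2608), ([7, -2], 998), ([7, -1], 2180), ([7, 0], 243), ([8, -4], 137), ([8, -3], 5411), ([8, -2], 3013), ([8, -1], 945), ([8, 0], 1444), ([9, -3], 130), ([9, -2], 4720), ([9, -1], 2791), ([9, 0], 101), ([10, -2], 129), ([10, -1], 2861), ([10, 0], 630)]
side [([2, 0], 9203), ([2, 1], 37), ([3, 0], 15536), ([6, -2], 4020), ([7, -3], 7841), ([7, -2], 4365), ([7, -1], 704), ([7, 0], 39), ([8, -3], 131), ([8, -2], 1928), ([8, -1], 1610), ([8, 0], 371), ([9, -2], 167), ([9, -1], 1089), ([9, 0], 84)]
```

```bash
python3 - <<'E'
from h import *
im,d=robot.capture("scene"); im2,d2=robot.capture("side")
cv2.imwrite("pics/v2.png",np.hstack([cv2.resize(im,(400,300)),cv2.resize(im2,(400,300))]))
for c,dd in [("scene",d),("side",d2)]:
    K,T=campose(c); P=cloud(K,T,dd); print(c,"cam at",T[:3,3])
    m=(P[...,2]>.1)&(P[...,0]<.8)&(P[...,0]>.1)&(abs(P[...,1])<.75); q=P[m]
    k=np.round(q[:,:2]/.05).astype(int)
    print([(np.round(u*.05,2).tolist(),np.round([q[(k==u).all(1)][:,2].min(),q[(k==u).all(1)][:,2].max()],2).tolist()) for u in np.unique(k,axis=0) if (k==u).all(1).sum()>60])
E
```

```text
scene cam at [-0.08015275  0.56695063  0.48454184]
[([0.15, 0.05], [0.23, 0.36]), ([0.15, 0.1], [0.24, 0.35]), ([0.2, -0.05], [0.35, 0.39]), ([0.2, 0.0], [0.36, 0.45]), ([0.2, 0.05], [0.23, 0.47]), ([0.2, 0.1], [0.23, 0.47]), ([0.25, 0.1], [0.23, 0.47]), ([0.25, 0.15], [0.28, 0.42]), ([0.3, 0.1], [0.23, 0.47]), ([0.3, 0.15], [0.27, 0.34]), ([0.5, -0.6], [0.22, 0.28]), ([0.6, -0.2], [0.1, 0.19]), ([0.65, -0.2], [0.1, 0.19]), ([0.65, -0.15], [0.1, 0.19]), ([0.7, -0.4], [0.21, 0.45]), ([0.7, -0.35], [0.15, 0.45]), ([0.7, -0.3], [0.1, 0.41]), ([0.7, -0.25], [0.1, 0.19]), ([0.7, -0.2], [0.19, 0.19]), ([0.7, -0.15], [0.1, 0.19]), ([0.7, -0.1], [0.1, 0.19]), ([0.7, -0.05], [0.1, 0.14]), ([0.75, -0.4], [0.12, 0.45]), ([0.75, -0.35], [0.1, 0.45]), ([0.75, -0.3], [0.14, 0.45]), ([0.75, -0.25], [0.1, 0.41]), ([0.75, -0.2], [0.1, 0.19]), ([0.75, -0.15], [0.11, 0.19]), ([0.75, -0.1], [0.1, 0.19]), ([0.75, -0.05], [0.1, 0.19]), ([0.75, 0.0], [0.1, 0.14]), ([0.8, -0.35], [0.18, 0.45]), ([0.8, -0.3], [0.18, 0.45]), ([0.8, -0.25], [0.14, 0.41]), ([0.8, -0.2], [0.1, 0.36]), ([0.8, -0.15], [0.1, 0.19])
[... 415 characters left out ...]
05], [0.28, 0.46]), ([0.3, 0.0], [0.23, 0.43]), ([0.35, -0.05], [0.4, 0.46]), ([0.35, 0.0], [0.25, 0.45]), ([0.6, -0.2], [0.1, 0.19]), ([0.65, -0.25], [0.1, 0.19]), ([0.65, -0.2], [0.1, 0.19]), ([0.65, -0.15], [0.16, 0.19]), ([0.7, -0.3], [0.1, 0.19]), ([0.7, -0.25], [0.1, 0.19]), ([0.7, -0.2], [0.15, 0.19]), ([0.7, -0.15], [0.14, 0.19]), ([0.7, -0.1], [0.12, 0.19]), ([0.75, -0.3], [0.17, 0.19]), ([0.75, -0.25], [0.15, 0.19]), ([0.75, -0.2], [0.14, 0.19]), ([0.75, -0.15], [0.15, 0.19]), ([0.75, -0.1], [0.19, 0.19]), ([0.75, -0.05], [0.12, 0.19]), ([0.8, -0.25], [0.15, 0.19]), ([0.8, -0.2], [0.15, 0.19]), ([0.8, -0.15], [0.19, 0.19]), ([0.8, -0.1], [0.19, 0.19]), ([0.8, -0.05], [0.17, 0.19])]
```

View pics/v2.png

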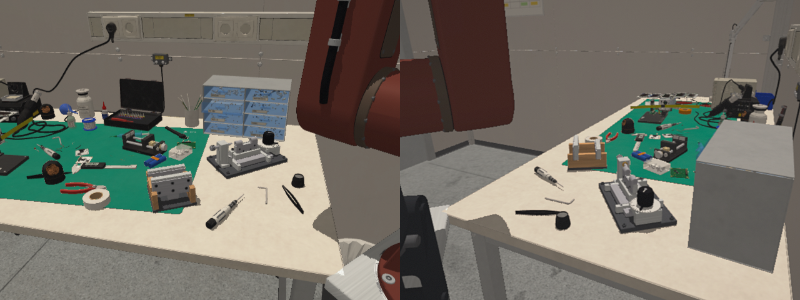

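Emit:
arm_command(moves=[{"claw":0.2,"dp":[-0.1,0.5,0],"roll":0},{"claw":0.2,"dp":[-0.38,0.95,0],"roll":0},{"claw":0.2,"dp":[-0.38,0.95,0],"roll":0},{"claw":0.2,"dp":[-0.38,0.95,0],"roll":0},{"claw":0.2,"dp":[-0.38,0.95,0],"roll":0},{"claw":0.2,"dp":[-0.38,0.95,0],"roll":0},{"claw":0.2,"dp":[-0.38,0.95,0],"roll":0},{"claw":0.2,"dp":[-0.38,0.95,0],"roll":0},{"claw":0.2,"dp":[-0.38,0.95,0],"roll":0},{"claw":0.2,"dp":[-0.38,0.95,0],"roll":0},{"claw":0.2,"dp":[-0.38,0.95,0],"roll":0},{"claw":0.2,"dp":[-0.38,0.95,0],"roll":0},{"claw":0.2,"dp":[-0.38,0.95,0],"roll":0},{"claw":0.2,"dp":[-0.38,0.95,0],"roll":0},{"claw":0.2,"dp":[-0.38,0.95,0],"roll":0},{"claw":0.2,"dp":[-0.38,0.95,0],"roll":0},{"claw":0.2,"dp":[-0.38,0.95,0],"roll":0},{"claw":0.2,"dp":[-0.38,0.95,0],"roll":0},{"claw":0.2,"dp":[-0.4,0.95,0],"roll":0},{"claw":0.2,"dp":[-0.2,0.5,0],"roll":0}])

```text
time: 4.13
position: [0.5766, -0.0803, 0.2312]
tcp_rot: [0.397, 3.116, 0.001]
force: [0.9, 0.5, 0.4]
gripper_width: 0.0684
gripper_force: 0.0
```

Emit:
arm_command(moves=[{"claw":0.2,"dp":[0,0,0],"roll":-0.23},{"claw":0.2,"dp":[0,0,0.2],"roll":-0.23},{"claw":0.2,"dp":[0,0,0.2],"roll":-0.23},{"claw":0.2,"dp":[0,0,0.2],"roll":-0.23},{"claw":0.2,"dp":[0,0,0.2],"roll":-0.23},{"claw":0.2,"dp":[0,0,0.2],"roll":-0.23},{"claw":0.2,"dp":[0,0,0.2],"roll":-0.23},{"claw":0.2,"dp":[0,0,0.2],"roll":-0.23},{"claw":0.2,"dp":[0,0,0.2],"roll":-0.23},{"claw":0.2,"dp":[0,0,0.2],"roll":-0.23},{"claw":0.2,"dp":[0,0,0.2],"roll":-0.23},{"claw":0.2,"dp":[0,0,0.2],"roll":-0.23},{"claw":0.2,"dp":[0,0,0.2],"roll":-0.23},{"claw":0.2,"dp":[0,0,0],"roll":0},{"claw":0.2,"dp":[0,0,0],"roll":0}])

```text
time: 5.38
position: [0.5751, -0.0829, 0.1591]
tcp_rot: [1.909, -2.495, -0.001]
force: [0.9, 0.3, -0.2]
gripper_width: 0.0682
gripper_force: 0.0
```

```bash
cat >> h.py <<'E'
def wrist(fn):
    s=robot.observe(); K,T=campose("wrist",s); im,d=robot.capture("wrist"); P=cloud(K,T,d)
    cv2.imwrite(fn,im); np.savez("wrist.npz",im=im,d=d,P=P,K=K,T=T); return im,d,P,K,T
def ortho(im,K,T,c,half,z,px=600):
    """top view of plane z about c, x to the right, y up"""
    g=np.linspace(-half,half,px); X,Y=np.meshgrid(c[0]+g,c[1]-g); m=proj(K,T,np.stack([X,Y,0*X+z],-1)).astype(np.float32)
    return cv2.remap(im,m[...,0],m[...,1],cv2.INTER_LINEAR)
E
python3 - <<'E'
from h import *
tool([.5755,-.083,.05],-105)
im,d,P,K,T=wrist("pics/w1.png")
for q in ["knob_grip","jamb_bore"]:
    for r in robot.cut_out(q,"wrist")[:2]:
        p=P[r["region"]]; p=p[~np.isnan(p[:,0])]; t=p[(p[:,2]>.079)&(p[:,2]<.086)][:,:2].astype(np.float32)
        print(q,round(r["confidence"],2),np.round(r["position"]),len(p),np.round(np.percentile(p,[2,50,98],axis=0),3).tolist(), len(t) and cv2.minEnclosingCircle(t))
m=(abs(P[...,2]-.082)<.003)&(np.hypot(P[...,0]-.5755,P[...,1]+.083)<.035); print("top",m.sum(),P[m].mean(0) if m.any() else 0)
o=ortho(im,K,T,(.5755,-.083),.06,.046,400)
cv2.imwrite("pics/v3.png",np.hstack([cv2.resize(im,(400,300)),o[50:350]]))
PS=np.load("side0.npz")["P"]; q=PS[(PS[...,2]>.1)&(PS[...,0]>.5)&(PS[...,1]<-.1)]; print("cab",q.min(0),cv2.minAreaRect(q[:,:2].astype(np.float32)))
E
```

```text
t 5.38 pos [ 0.5751 -0.0829  0.1591] yaw -105.15 zaxis [-0.001  0.    -1.   ] q [-0.37  0.05 -0.1   1.43 -0.   -1.67] w 0.0682 F [ 0.9  0.3 -0.2] units [-0.   -0.02  3.64] roll -0.01
knob_grip 0.72 [318. 245.] 2926 [[0.559, -0.1, 0.045], [0.575, -0.088, 0.081], [0.592, -0.068, 0.083]] ((0.5764239430427551, -0.08235499262809753), 0.01657933183014393)
jamb_bore 0.73 [346. 327.] 10701 [[0.54, -0.054, 0.022], [0.576, -0.003, 0.044], [0.616, 0.053, 0.082]] ((0.5794018507003784, 0.00813519861549139), 0.038444776087999344)
top 1865 [ 0.57632654 -0.08263969  0.08129046]
cab [ 0.61360776 -0.30868143  0.10000467] ((0.7714588046073914, -0.1498326063156128), (0.3027578294277191, 0.15842236578464508), 42.00753402709961)
```

View pics/v3.png

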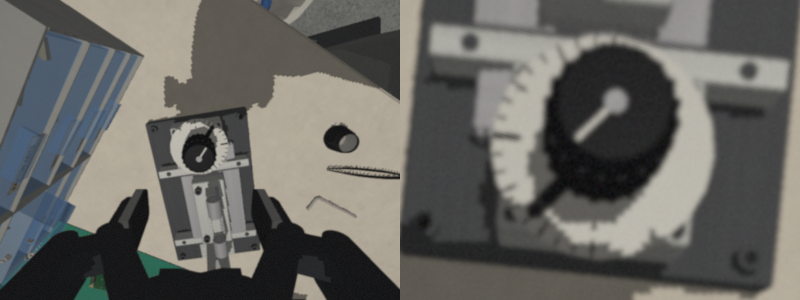

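```bash
python3 - <<'E'
from h import *
z=np.load("wrist.npz"); P=z["P"]; c=np.array([.5763,-.0826])
r=np.hypot(P[...,0]-c[0],P[...,1]-c[1]); a=np.degrees(np.arctan2(P[...,1]-c[1],P[...,0]-c[0]))
for lo in range(-180,180,30):
    m=(r>.024)&(r<.055)&(a>=lo)&(a<lo+30); print(lo,m.sum(),np.round(np.nanpercentile(P[m][:,2],[50,99]),3) if m.sum() else '')
q=P[(abs(P[...,2]-.012)<.003)&(abs(P[...,0]-.57)<.12)&(P[...,1]<.1)&(P[...,1]>-.15)][:,:2].astype(np.float32)
R_=cv2.minAreaRect(q); print("base",R_)
q=P[(abs(P[...,2]-.082)<.004)&(abs(P[...,1])<.045)&(abs(P[...,0]-.58)<.05)][:,:2]
print("knuckle tops",len(q),q.mean(0)); u,s,v=np.linalg.svd(q-q.mean(0)); print(np.degrees(np.arctan2(v[0,1],v[0,0])))
E
```

```text
-180 9330 [0.231 0.25 ]
-150 1829 [0.02  0.252]
-120 1272 [-0.     0.045]
-90 1875 [0.012 0.252]
-60 9044 [0.226 0.249]
-30 8317 [0.219 0.243]
0 785 [0.012 0.197]
30 636 [0.028 0.045]
60 1056 [0.045 0.081]
90 1144 [0.044 0.082]
120 929 [0.028 0.192]
150 5493 [0.202 0.235]
base ((0.5849912166595459, -0.0038331151008605957), (0.22126798331737518, 0.130063995718956), 84.03475189208984)
knuckle tops 1084 [0.57858301 0.00417347]
84.09893485807181
```

Emit:
arm_command(moves=[{"claw":0.2,"dp":[0,0,0.1],"roll":0.22},{"claw":0.2,"dp":[0,0,0.1],"roll":0.22},{"claw":0.2,"dp":[0,0,0.2],"roll":0.22},{"claw":0.2,"dp":[0.01,0.02,0.2],"roll":0.22},{"claw":0.2,"dp":[0,0,0.5],"roll":0.22},{"claw":0.2,"dp":[-0.02,0.02,0.5],"roll":0},{"claw":0.2,"dp":[0,0,0.5],"roll":0},{"claw":0.2,"dp":[0,0,0.5],"roll":0},{"claw":0.2,"dp":[0,0,0.5],"roll":0},{"claw":0.2,"dp":[0,0,0.4],"roll":0},{"claw":0.2,"dp":[0,0,0.15],"roll":0},{"claw":0.2,"dp":[0,0,0],"roll":0}])

```text
time: 6.53
position: [0.574, -0.0818, 0.0488]
tcp_rot: [1.126, -2.932, -0.002]
force: [-0.2, 0.3, -0.4]
gripper_width: 0.0677
gripper_force: 0.0
```

Emit:
arm_command(moves=[{"claw":1,"dp":[0,0,0],"roll":0},{"claw":1,"dp":[0,0,0],"roll":0},{"claw":1,"dp":[0,0,0],"roll":0},{"claw":1,"dp":[0,0,0],"roll":0},{"claw":1,"dp":[0,0,0],"roll":0},{"claw":1,"dp":[0,0,0],"roll":0}], squeeze=50)

```text
time: 7.03
position: [0.5755, -0.0825, 0.0512]
tcp_rot: [-1.127, 2.931, -0.003]
force: [-2.0, -0.3, 6.1]
gripper_width: 0.0335
gripper_force: 49.8
```

```bash
python3 - <<'E'
from h import *
tool([.5763,-.0826,.049],172)
print(robot.observe()["gripper_force"],robot.observe()["torque"])
E
```

```text
t 7.03 pos [ 0.5755 -0.0825  0.0512] yaw -137.94 zaxis [ 0.002 -0.001 -1.   ] q [-0.37  0.09 -0.24  1.23 -0.   -1.1 ] w 0.0335 F [-2.  -0.3  6.1] units [-0.02 -0.02  0.07] roll 1.67
49.773257207125425 [-0.08611834  0.23007158 -0.01994671]
```

Emit:
arm_command(moves=[{"claw":1,"dp":[0,0,-0.08],"roll":0},{"claw":1,"dp":[0,0,0],"roll":0.16},{"claw":1,"dp":[0,0,0],"roll":0.16},{"claw":1,"dp":[0,0,0],"roll":0.16},{"claw":1,"dp":[0,0,0],"roll":0.16},{"claw":1,"dp":[0,0,0],"roll":0.16},{"claw":1,"dp":[0,0,0],"roll":0.16},{"claw":1,"dp":[0,0,0],"roll":0.16},{"claw":1,"dp":[0,0,0],"roll":0.16},{"claw":1,"dp":[0,0,0],"roll":0.16},{"claw":1,"dp":[0,0,0],"roll":0.16},{"claw":1,"dp":[0,0,0],"roll":0},{"claw":1,"dp":[0,0,0],"roll":0}])

```text
time: 8.12
position: [0.5749, -0.0811, 0.0514]
tcp_rot: [0.163, 3.137, 0.003]
force: [5.7, 2.9, -8.6]
gripper_width: 0.0332
gripper_force: 54.7
```

```bash
python3 - <<'E'
from h import *
tool([.5763,-.0826,.049],172)
im,d,P,K,T=wrist("pics/w2.png")
o=ortho(im,K,T,(.5763,-.0826),.045,.0455,400)
cv2.circle(o,(200,200),3,(0,0,255),-1); e=np.radians(174.05); cv2.line(o,(int(200+150*np.cos(e)),int(200-150*np.sin(e))),(int(200+190*np.cos(e)),int(200-190*np.sin(e))),(0,0,255),1)
cv2.imwrite("pics/v4.png",np.hstack([cv2.resize(im,(400,300)),o[50:350]]))
E
```

```text
t 8.12 pos [ 0.5749 -0.0811  0.0514] yaw 174.06 zaxis [ 0.001  0.002 -1.   ] q [-0.37  0.09 -0.24  1.23  0.   -0.26] w 0.0332 F [ 5.7  2.9 -8.6] units [-0.05 -0.04  0.08] roll 0.07
```

View pics/v4.png

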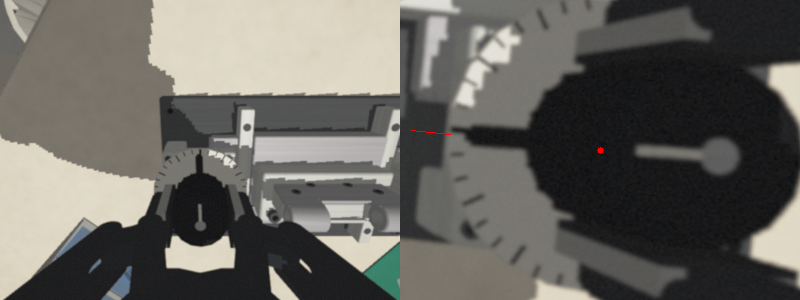

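Emit:
arm_command(moves=[{"claw":0.42,"dp":[0,0,0],"roll":0},{"claw":0.42,"dp":[0,0,0],"roll":0},{"claw":0.42,"dp":[0,0,0],"roll":0},{"claw":0.42,"dp":[0,0,0],"roll":0},{"claw":0.42,"dp":[0,0,-0.3],"roll":0},{"claw":0.42,"dp":[0,0,-0.8],"roll":0},{"claw":0.42,"dp":[0,0,-0.9],"roll":0},{"claw":0.42,"dp":[0,0,-0.9],"roll":0},{"claw":0.3,"dp":[0,0,-0.9],"roll":0},{"claw":0.3,"dp":[0,0,-0.7],"roll":0},{"claw":0.3,"dp":[0,0,0],"roll":0},{"claw":0.3,"dp":[0,0,0],"roll":0}])

```text
time: 9.17
position: [0.5756, -0.0825, 0.1894]
tcp_rot: [0.163, 3.134, -0.002]
force: [0.4, 0.0, -0.6]
gripper_width: 0.0601
gripper_force: 0.0
```

```bash
python3 - <<'E'
from h import *
tool([.515,.293,.2],-105)
im,d,P,K,T=wrist("pics/w3.png")
np.savez("jigview.npz",im=im,P=P)
c=(.5763,-.0826)
g=cv2.cvtColor(im,cv2.COLOR_BGR2GRAY).astype(np.float32)
a=np.radians(np.arange(120,230,.25))
for rad,z in [(.026,.047),(.029,.047),(.0325,.045),(.0335,.045)]:
    m=proj(K,T,np.stack([c[0]+rad*np.cos(a),c[1]+rad*np.sin(a),0*a+z],-1)).astype(np.float32)
    v=cv2.remap(g,m[:,:1],m[:,1:],cv2.INTER_LINEAR).ravel(); w=np.clip(np.median(v)*.75-v,0,None)
    idx=np.where(w>0)[0]; runs=np.split(idx,np.where(np.diff(idx)>1)[0]+1) if len(idx) else []
    print(rad,[(round(float(np.degrees((a[i]*w[i]).sum()/w[i].sum())),1),len(i)/4,int(w[i].max())) for i in runs])
m=(abs(P[...,2]-.082)<.003)&(np.hypot(P[...,0]-.5755,P[...,1]+.083)<.03); print("knob top",m.sum(),P[m].mean(0),cv2.minEnclosingCircle(P[m][:,:2].astype(np.float32)))
o=ortho(im,K,T,c,.045,.0455,400)
ob=ortho(im,K,T,(.58,.01),.075,.075,400)
cv2.imwrite("pics/v5.png",np.hstack([o,ob]))
E
```

```text
t 9.17 pos [ 0.5756 -0.0825  0.1894] yaw 174.06 zaxis [ 0.003 -0.001 -1.   ] q [-0.37  0.04 -0.05  1.48 -0.   -0.26] w 0.0601 F [ 0.4  0.  -0.6] units [ 3.3  12.24 -0.38] roll -2.7
0.026 [(173.1, 11.75, 59)]
0.029 [(173.3, 9.25, 53)]
0.0325 [(172.0, 2.25, 8)]
0.0335 [(172.0, 1.25, 3), (212.6, 4.25, 9), (225.0, 3.25, 7)]
knob top 1506 [ 0.57538031 -0.08162031  0.0814483 ] ((0.5759572982788086, -0.08181185275316238), 0.016394486650824547)
```

View pics/v5.png

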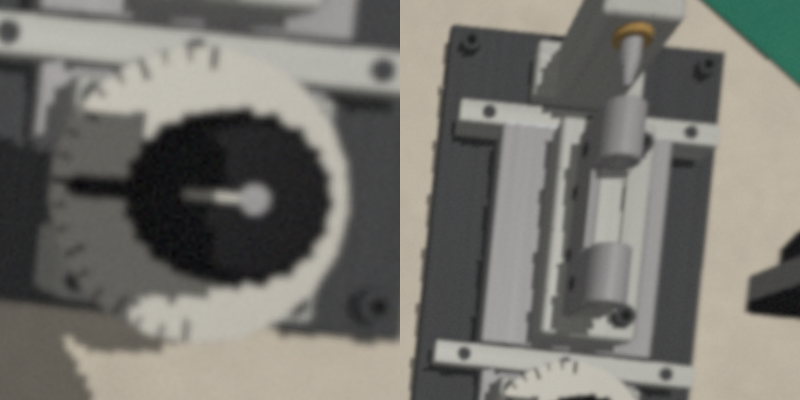

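Emit:
arm_command(moves=[{"claw":0.3,"dp":[0.25,0.94,0],"roll":0},{"claw":0.3,"dp":[0.25,0.94,0],"roll":0},{"claw":0.3,"dp":[0.25,0.94,0],"roll":0},{"claw":0.3,"dp":[0.25,0.94,0],"roll":0},{"claw":0.3,"dp":[0.25,0.94,0],"roll":0},{"claw":0.3,"dp":[0.25,0.94,0],"roll":0},{"claw":0.3,"dp":[0.25,0.94,0],"roll":0},{"claw":0.3,"dp":[0.25,0.94,0],"roll":0},{"claw":0.3,"dp":[0.25,0.94,0],"roll":0},{"claw":0.3,"dp":[0.25,0.94,0],"roll":0},{"claw":0.3,"dp":[0.25,0.94,0],"roll":0},{"claw":0.3,"dp":[0.25,0.94,0],"roll":0},{"claw":0.3,"dp":[0.3,0.96,0],"roll":0}])

```text
time: 10.3
position: [0.5131, 0.2945, 0.1857]
tcp_rot: [-0.163, -3.135, 0.001]
force: [0.3, -0.8, -0.2]
gripper_width: 0.0597
gripper_force: 0.0
```

Emit:
arm_command(moves=[{"claw":0.3,"dp":[0,0,0],"roll":-0.225},{"claw":0.3,"dp":[0,0,0],"roll":-0.225},{"claw":0.3,"dp":[0,0,0],"roll":-0.225},{"claw":0.3,"dp":[0,0,0],"roll":-0.225},{"claw":0.3,"dp":[0,0,0],"roll":-0.225},{"claw":0.3,"dp":[0,0,0],"roll":-0.225},{"claw":0.3,"dp":[0,0,0],"roll":-0.225},{"claw":0.3,"dp":[0,0,0],"roll":-0.225},{"claw":0.3,"dp":[0,0,0],"roll":-0.225},{"claw":0.3,"dp":[0,0,0],"roll":-0.225},{"claw":0.3,"dp":[0,0,0],"roll":-0.225},{"claw":0.3,"dp":[0,0,0],"roll":-0.225},{"claw":0.3,"dp":[0,0,0],"roll":0},{"claw":0.3,"dp":[0,0,0],"roll":0}])

```text
time: 11.47
position: [0.5136, 0.2932, 0.1861]
tcp_rot: [1.908, -2.494, -0.001]
force: [-1.6, -0.4, 0.4]
gripper_width: 0.0598
gripper_force: 0.0
```

```bash
cat > meas.py <<'E'
from h import *
from scipy.optimize import least_squares
def knuckles(P,c0,yaw,lo=.0745):
    """fit hole axis from knuckle tops; returns bore in world. P cloud, c0 guess xy"""
    e=np.radians(yaw); ex=np.array([np.cos(e),np.sin(e)]); ey=np.array([-np.sin(e),np.cos(e)])
    d=P[...,:2]-c0; X=d@ex; Y=d@ey; Z=P[...,2]
    m=(abs(X)<.0095)&(abs(Y)<.05)&(Z>lo)&(Z<.086); x,y,z=X[m],Y[m],Z[m]
    h=np.histogram(y,np.arange(-.05,.0501,.002)); print(dict(zip(np.round(h[1][:-1]*1000).astype(int).tolist(),h[0].tolist())))
    f=lambda p:np.hypot(x-p[0]-p[1]*y,z-p[2])-.008
    r=least_squares(f,[0,0,.075],loss="soft_l1",f_scale=.0005); p=r.x
    print("axis x off",p[0],"slope deg",np.degrees(p[1]),"z",p[2],"n",len(x),"world",c0+p[0]*ex)
E
python3 - <<'E'
from meas import *
z=np.load("jigview.npz"); knuckles(z["P"],np.array([.585,.0065]),-5.95)
tool([.516,.293,.06],-105)
im,d,P,K,T=wrist("pics/w4.png")
for nm,zt,c in [("lid",.082,(.516,.293)),("oth",.066,(.584,.2755))]:
    m=(abs(P[...,2]-zt)<.003)&(abs(P[...,0]-c[0])<.03)&(abs(P[...,1]-c[1])<.07); q=P[m][:,:2].astype(np.float32); print(nm,len(q),q.mean(0),cv2.minAreaRect(q),np.median(P[m][:,2]))
cv2.imwrite("pics/v6.png",im)
E
```

```text
{-50: 0, -48: 0, -46: 0, -44: 0, -42: 0, -40: 0, -38: 44, -36: 60, -34: 61, -32: 59, -30: 63, -28: 62, -26: 57, -24: 61, -22: 61, -20: 60, -18: 63, -16: 37, -14: 0, -12: 0, -10: 0, -8: 0, -6: 0, -4: 0, -2: 0, 0: 0, 2: 0, 4: 0, 6: 0, 8: 0, 10: 0, 12: 0, 14: 0, 16: 71, 18: 56, 20: 67, 22: 59, 24: 57, 26: 60, 28: 65, 30: 58, 32: 58, 34: 64, 36: 60, 38: 27, 40: 0, 42: 0, 44: 2, 46: 11, 48: 19}
axis x off 0.0002370996156776779 slope deg 0.036915550573593206 z 0.07445991890137857 n 1422 world [0.58523582 0.00647542]
t 11.47 pos [0.5136 0.2932 0.1861] yaw -105.15 zaxis [-0.002 -0.001 -1.   ] q [ 0.3   0.08 -0.01  1.48 -0.   -1.01] w 0.0598 F [-1.6 -0.4  0.4] units [-0.02 -0.09  4.2 ] roll -0.0
lid 2555 [0.51656413 0.28983194] ((0.517275333404541, 0.29287096858024597), (0.09990128874778748, 0.012913120910525322), 74.19234466552734) 0.08131811219656418
oth 2356 [0.5839216  0.27222362] ((0.5849661231040955, 0.2749924063682556), (0.10000617802143097, 0.013699018396437168), 74.25109100341797) 0.06538049229438206
```

View pics/v6.png

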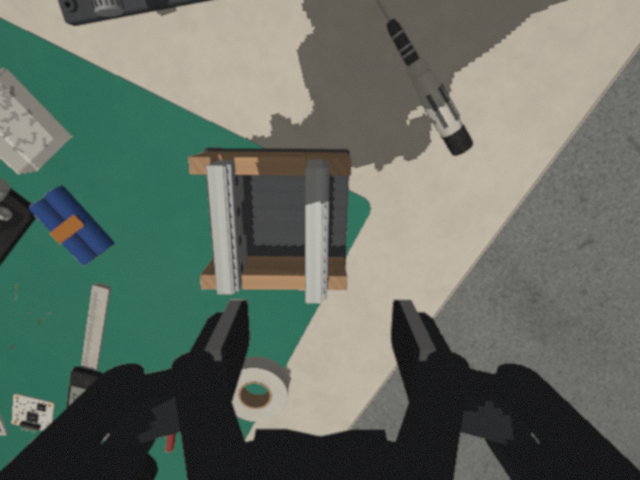

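Emit:
arm_command(moves=[{"claw":0.3,"dp":[-0.02,-0.11,0.3],"roll":0.02},{"claw":0.3,"dp":[0,0,0.6],"roll":0},{"claw":0.3,"dp":[0,0,0.6],"roll":0},{"claw":0.3,"dp":[0,0,0.6],"roll":0},{"claw":0.3,"dp":[0,0,0.6],"roll":0},{"claw":0.3,"dp":[0,0,0.6],"roll":0},{"claw":0.3,"dp":[0,0,0.6],"roll":0},{"claw":0.3,"dp":[0,0,0.4],"roll":0},{"claw":0.3,"dp":[0,0,0.14],"roll":0},{"claw":0.3,"dp":[0,0,0],"roll":0},{"claw":0.3,"dp":[0,0,0],"roll":0}])

```text
time: 12.43
position: [0.5178, 0.2932, 0.0544]
tcp_rot: [-1.9, 2.502, -0.0]
force: [0.3, -0.7, 0.3]
gripper_width: 0.0602
gripper_force: 0.0
```

Emit:
arm_command(moves=[{"claw":1,"dp":[0,0,0],"roll":0},{"claw":1,"dp":[0,0,0],"roll":0},{"claw":1,"dp":[0,0,0],"roll":0},{"claw":1,"dp":[0,0,0],"roll":0},{"claw":1,"dp":[0,0,0],"roll":0},{"claw":1,"dp":[0,0,0],"roll":0},{"claw":1,"dp":[0,0,0],"roll":0},{"claw":1,"dp":[0,0,0],"roll":0}], squeeze=50)

```text
time: 13.1
position: [0.5175, 0.2934, 0.0547]
tcp_rot: [-1.901, 2.501, 0.0]
force: [-3.9, 1.4, 6.3]
gripper_width: 0.0147
gripper_force: 51.9
```

```bash
python3 - <<'E'
from h import *
tool([.517,.293,.053],-105.8); print(robot.observe()["torque"],robot.observe()["gripper_force"])
im,d,P,K,T=wrist("pics/w5.png")
m=(abs(P[...,2]-.0815)<.003)&(abs(P[...,0]-.516)<.04)&(abs(P[...,1]-.293)<.07); q=P[m][:,:2].astype(np.float32); print(len(q),cv2.minAreaRect(q),np.percentile(P[m],[1,99],axis=0))
E
```

```text
t 13.1 pos [0.5175 0.2934 0.0547] yaw -105.53 zaxis [ 0.  0. -1.] q [ 0.3   0.13 -0.19  1.24  0.   -1.  ] w 0.0147 F [-3.9  1.4  6.3] units [0.02 0.01 0.06] roll 0.01
[ 0.16352033  0.71906456 -0.25010537] 51.919915080070496
8724 ((0.5160166621208191, 0.28774112462997437), (0.08720652759075165, 0.0404365099966526), 56.77174377441406) [[0.49819314 0.24461362 0.07903187]
 [0.53343151 0.32899732 0.08383825]]
```

Emit:
arm_command(moves=[{"claw":1,"dp":[0,0,-0.1],"roll":0},{"claw":1,"dp":[0,0,-0.3],"roll":0},{"claw":1,"dp":[0,0,-0.5],"roll":0},{"claw":1,"dp":[0,0,-0.5],"roll":0},{"claw":1,"dp":[0,0,-0.5],"roll":0},{"claw":1,"dp":[0,0,-0.6],"roll":0},{"claw":1,"dp":[0,0,-0.6],"roll":0},{"claw":1,"dp":[0,0,-0.4],"roll":0},{"claw":1,"dp":[0.3,-0.25,0],"roll":0},{"claw":1,"dp":[0.6,-0.46,0],"roll":0},{"claw":1,"dp":[0.6,-0.46,0],"roll":0},{"claw":1,"dp":[0.6,-0.46,0],"roll":0},{"claw":1,"dp":[0.6,-0.46,0],"roll":0},{"claw":1,"dp":[0.6,-0.46,0],"roll":0},{"claw":1,"dp":[0.6,-0.46,0],"roll":0},{"claw":1,"dp":[0.6,-0.46,0],"roll":-0.1},{"claw":1,"dp":[0.3,-0.2,0],"roll":-0.12},{"claw":1,"dp":[0,0,0],"roll":-0.1},{"claw":1,"dp":[0,0,0],"roll":0},{"claw":1,"dp":[0,0,0],"roll":0}])

```text
time: 14.82
position: [0.5853, 0.1245, 0.1582]
tcp_rot: [2.1, -2.335, -0.001]
force: [0.4, -0.5, -2.4]
gripper_width: 0.0151
gripper_force: 50.9
```

```bash
python3 - <<'E'
from meas import *
tool([.585,.0065,.15],-95.95); print(robot.observe()["gripper_force"])
im,d,P,K,T=wrist("pics/w6.png")
knuckles(P,np.array([.585,.0065]),-5.95,.0735)
s=robot.observe(); M=R.from_rotvec(s["tcp_rot"]).as_matrix(); L=(P-s["position"])@M
# leaf in hand: points near tool y=0, tool z about -0.027 (top of bar)
m=(abs(L[...,1])<.011)&(L[...,2]>-.035)&(L[...,2]<.05)&(abs(L[...,0])<.08); q=L[m]; print("leaf in tool",len(q),np.percentile(q,[1,50,99],axis=0))
t=q[(abs(q[:,2]+.027)<.004)]; print(len(t),np.percentile(t,[1,50,99],axis=0) if len(t) else '')
cv2.imwrite("pics/v7.png",im)
E
```

```text
t 14.82 pos [0.5853 0.1245 0.1582] yaw -96.07 zaxis [-0.001 -0.    -1.   ] q [-0.01  0.1  -0.04  1.43 -0.   -1.47] w 0.0151 F [ 0.4 -0.5 -2.4] units [ 3.91 -0.41  0.27] roll -0.0
50.930060148239136
{-50: 0, -48: 0, -46: 0, -44: 0, -42: 0, -40: 0, -38: 0, -36: 0, -34: 0, -32: 0, -30: 0, -28: 0, -26: 0, -24: 0, -22: 21, -20: 131, -18: 143, -16: 175, -14: 1, -12: 0, -10: 0, -8: 0, -6: 0, -4: 0, -2: 0, 0: 0, 2: 0, 4: 0, 6: 0, 8: 0, 10: 0, 12: 0, 14: 0, 16: 25, 18: 108, 20: 112, 22: 109, 24: 112, 26: 97, 28: 104, 30: 110, 32: 110, 34: 108, 36: 84, 38: 80, 40: 0, 42: 0, 44: 0, 46: 11, 48: 29}
axis x off 0.0006659591895263476 slope deg -0.06506593451063117 z 0.07441731405949409 n 1670 world [0.58566237 0.00643097]
leaf in tool 11434 [[-0.03747802 -0.01001488 -0.03314439]
 [ 0.01461333  0.00017058 -0.02619249]
 [ 0.05080774  0.01006003  0.01537127]]
8319 [[-0.0368006  -0.00851096 -0.02932357]
 [ 0.01229358 -0.00096914 -0.02645899]
 [ 0.05049267  0.00854239 -0.02420965]]
```

View pics/v7.png

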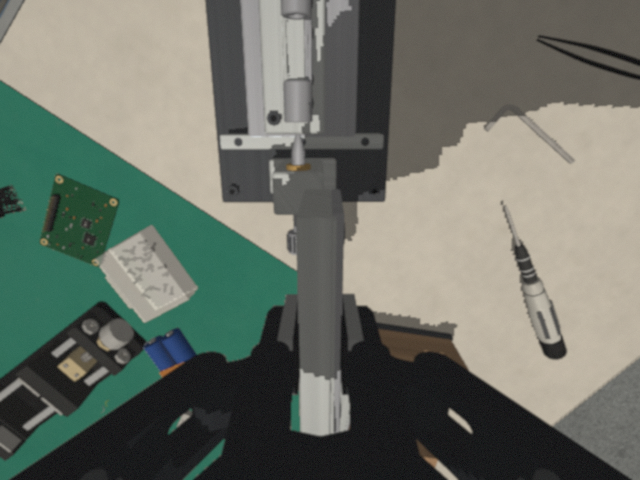

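Emit:
arm_command(moves=[{"claw":1,"dp":[0.3,-0.03,0],"roll":0},{"claw":1,"dp":[0.6,-0.07,0],"roll":0},{"claw":1,"dp":[0.6,-0.07,0],"roll":0},{"claw":1,"dp":[0.6,-0.07,0],"roll":0},{"claw":1,"dp":[0.6,-0.07,0],"roll":0},{"claw":1,"dp":[0.6,-0.07,0],"roll":0},{"claw":1,"dp":[0.4,-0.04,0.2],"roll":0},{"claw":1,"dp":[0.16,-0.01,0.2],"roll":0},{"claw":1,"dp":[0,0,0.2],"roll":0},{"claw":1,"dp":[0,0,0],"roll":0},{"claw":1,"dp":[0,0,0],"roll":0},{"claw":1,"dp":[0,0,0],"roll":0}])

```text
time: 15.87
position: [0.5863, 0.0095, 0.1409]
tcp_rot: [2.105, -2.332, -0.0]
force: [0.7, 0.5, -3.0]
gripper_width: 0.0152
gripper_force: 50.8
```

```bash
python3 - <<'E'
from h import *
tool([.5858,.0081,.1072],-95.95); print(robot.observe()["gripper_force"])
im,d=robot.capture("side"); im2,d2=robot.capture("scene")
cv2.imwrite("pics/v8.png",np.hstack([cv2.resize(im[220:400,260:460],(400,360)),cv2.resize(im2[150:330,300:500],(400,360))]))
K,T=campose("side"); P=cloud(K,T,d); 
e=np.radians(-5.95); ex=np.array([np.cos(e),np.sin(e)]); ey=np.array([-np.sin(e),np.cos(e)])
for c,dd in [("side",d),("scene",d2)]:
    K,T=campose(c); P=cloud(K,T,dd); D=P[...,:2]-[.585,.0065]; X=D@ex; Y=D@ey
    m=(P[...,2]>.115)&(P[...,2]<.150)&(abs(X)<.03)&(abs(Y)<.06); q=np.stack([X[m],Y[m],P[m][:,2]],1); print(c,"leaf",len(q),np.round(np.percentile(q,[1,50,99],axis=0),4).tolist())
    m=(P[...,2]>.077)&(P[...,2]<.084)&(abs(X)<.015)&(abs(Y)<.042); q=np.stack([X[m],Y[m],P[m][:,2]],1); print(c,"knuck",len(q),np.round(np.percentile(q,[1,50,99],axis=0),4).tolist(), np.histogram(q[:,1],np.arange(-.042,.0421,.004))[0])
E
```

```text
t 15.87 pos [0.5863 0.0095 0.1409] yaw -95.88 zaxis [-0.  0. -1.] q [-0.21  0.06 -0.11  1.4   0.   -1.67] w 0.0152 F [ 0.7  0.5 -3. ] units [0.05 0.01 1.12] roll 0.0
50.80707550048828
side leaf 579 [[-0.0148, -0.0483, 0.1175], [-0.0058, -0.0328, 0.1323], [0.0092, 0.0489, 0.1496]]
side knuck 167 [[-0.0055, -0.0374, 0.0772], [-0.0002, -0.017, 0.0813], [0.0089, 0.0382, 0.0837]] [ 1 28 12 15 10 13 12  0  0  0  0  0  0  0 11 17 14 10 12  9  3]
scene leaf 773 [[-0.0159, -0.0456, 0.1162], [-0.0086, 0.0101, 0.1335], [0.003, 0.0532, 0.1497]]
scene knuck 108 [[-0.0103, -0.0349, 0.0771], [-0.0051, 0.0024, 0.081], [0.0046, 0.0395, 0.0832]] [ 0  4  9  8 12  5 15  1  0  0  0  0  0  0  1  8 10  7 10 11  7]
```

View pics/v8.png

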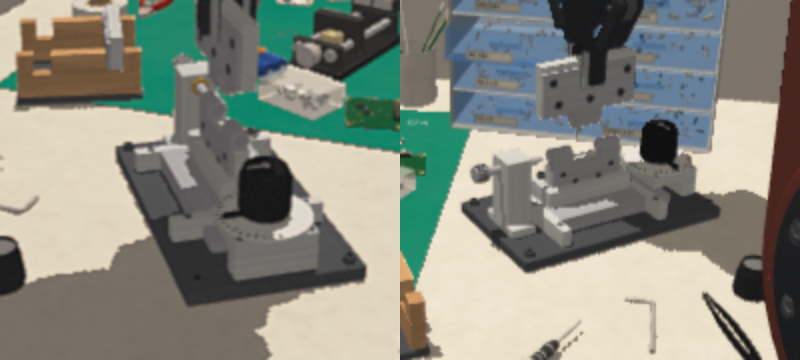

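Emit:
arm_command(moves=[{"claw":1,"dp":[0.05,0.01,0.05],"roll":0},{"claw":1,"dp":[0,0,0.15],"roll":0},{"claw":1,"dp":[0,0,0.15],"roll":0},{"claw":1,"dp":[0,0,0.15],"roll":0},{"claw":1,"dp":[0,0,0.15],"roll":0},{"claw":1,"dp":[0,0,0.15],"roll":0},{"claw":1,"dp":[0,0,0.1],"roll":0},{"claw":1,"dp":[0,0,0],"roll":0},{"claw":1,"dp":[0,0,0],"roll":0}])

```text
time: 16.72
position: [0.5858, 0.0071, 0.1137]
tcp_rot: [2.103, -2.333, -0.0]
force: [0.0, 0.5, -2.2]
gripper_width: 0.0154
gripper_force: 50.8
```

```bash
python3 - <<'E'
from h import *
tool([.5858,.0081,.1072],-95.95); print(robot.observe()["torque"])
E
```

```text
t 16.72 pos [0.5858 0.0071 0.1137] yaw -95.94 zaxis [-0. -0. -1.] q [-0.21  0.07 -0.15  1.35 -0.   -1.68] w 0.0154 F [ 0.   0.5 -2.2] units [-0.03  0.    0.22] roll 0.0
[-0.011515   -0.03072325 -0.0048971 ]
```

Emit:
arm_command(moves=[{"claw":1,"dp":[-0.02,0,0.05],"roll":0},{"claw":1,"dp":[0,0,0.05],"roll":0},{"claw":1,"dp":[0,0,0.05],"roll":0},{"claw":1,"dp":[0,0,0.05],"roll":0},{"claw":1,"dp":[0,0,0.05],"roll":0},{"claw":1,"dp":[0,0,0],"roll":0},{"claw":1,"dp":[0,0,0],"roll":0},{"claw":1,"dp":[0,0,0],"roll":0}])

```text
time: 17.38
position: [0.5864, 0.0077, 0.1071]
tcp_rot: [-2.103, 2.333, -0.001]
force: [-1.2, -0.2, 3.7]
gripper_width: 0.0151
gripper_force: 51.7
```

```bash
python3 - <<'E'
from h import *
tool([.5858,.0081,.1072],-95.95); print(robot.observe()["torque"])
E
```

```text
t 17.38 pos [0.5864 0.0077 0.1071] yaw -95.93 zaxis [ 0.001 -0.    -1.   ] q [-0.21  0.08 -0.16  1.34 -0.   -1.68] w 0.0151 F [-1.2 -0.2  3.7] units [-0.01  0.02 -0.  ] roll 0.0
[ 0.07549896  0.24931429 -0.05808298]
```

```bash
python3 - <<'E'
from h import *
im,d,P,K,T=wrist("pics/w7.png"); s,ds=robot.capture("scene"); sd,dd=robot.capture("side")
o=ortho(im,K,T,(.576,-.082),.045,.0455,300)
cv2.imwrite("pics/v9.png",np.vstack([np.hstack([cv2.resize(im,(400,300)),o[:, :300],np.zeros((300,100,3),np.uint8)]),np.hstack([cv2.resize(s[180:300,320:480],(400,300)),cv2.resize(sd[230:350,290:450],(400,300))])]))
e=np.radians(-5.95); ex=np.array([np.cos(e),np.sin(e)]); ey=np.array([-np.sin(e),np.cos(e)])
for c,q in [("side",dd),("scene",ds)]:
    Kc,Tc=campose(c); Q=cloud(Kc,Tc,q); D=Q[...,:2]-[.585,.0065]; X=D@ex; Y=D@ey; Z=Q[...,2]
    for nm,lo,hi in [("bar",.095,.13),("bar lo",.088,.097),("bar hi",.115,.13),("knuckles",.074,.083)]:
        m=(Z>lo)&(Z<hi)&(abs(X)<.02)&(abs(Y)<.06); print(c,nm,m.sum(),np.round([np.percentile(X[m],[2,50,98]),np.percentile(Y[m],[1,50,99])],4).tolist())
E
```

```text
side bar 640 [[-0.0182, -0.0053, 0.0094], [-0.0506, -0.0339, 0.0414]]
side bar lo 173 [[-0.0066, -0.0056, 0.0091], [-0.0503, -0.0281, 0.0504]]
side bar hi 324 [[-0.0185, -0.0052, 0.0097], [-0.0501, -0.0274, 0.0041]]
side knuckles 120 [[-0.0066, -0.0051, 0.0093], [-0.0375, -0.011, 0.0571]]
scene bar 805 [[-0.018, -0.0083, 0.0041], [-0.048, 0.0117, 0.0516]]
scene bar lo 212 [[-0.0114, -0.0086, 0.0013], [-0.0475, 0.0077, 0.0514]]
scene bar hi 348 [[-0.0195, -0.0081, 0.0041], [-0.0481, 0.0133, 0.0516]]
scene knuckles 180 [[-0.0111, -0.0077, 0.0006], [-0.036, 0.0106, 0.0584]]
```

View pics/v9.png

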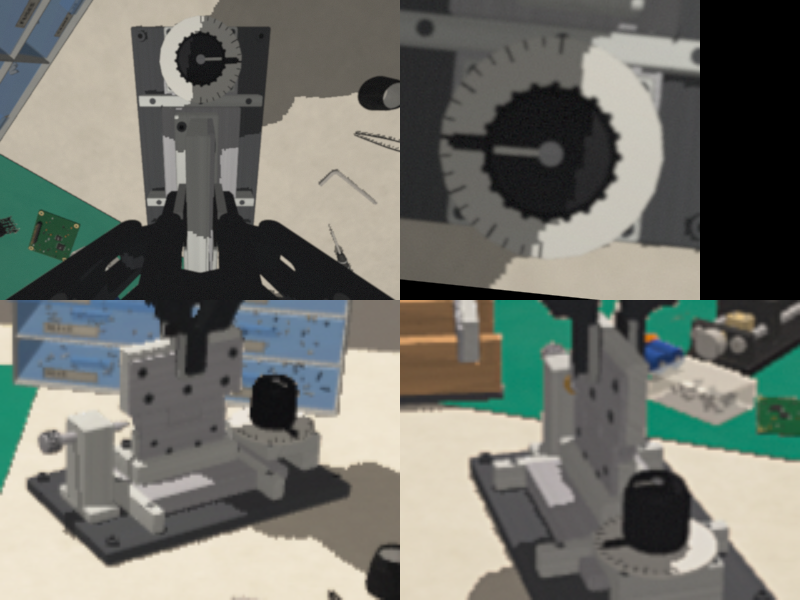

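Emit:
arm_command(moves=[{"claw":1,"dp":[0,0,0.02],"roll":0},{"claw":1,"dp":[0,0,0],"roll":0},{"claw":1,"dp":[0,0,0],"roll":0},{"claw":1,"dp":[0,0,0],"roll":0},{"claw":1,"dp":[0,0,0],"roll":0},{"claw":1,"dp":[0,0,0],"roll":0}])

```text
time: 18.03
position: [0.5865, 0.0076, 0.107]
tcp_rot: [-2.103, 2.333, -0.002]
force: [-2.7, 0.3, 10.3]
gripper_width: 0.0151
gripper_force: 52.6
```

```bash
python3 - <<'E'
from h import *
tool([.5858,.0081,.1072],-95.95); print(robot.finish_job())
E
```

```text
t 18.03 pos [0.5865 0.0076 0.107 ] yaw -95.94 zaxis [ 0.001 -0.    -1.   ] q [-0.21  0.08 -0.16  1.34 -0.   -1.68] w 0.0151 F [-2.7  0.3 10.3] units [-0.01  0.02 -0.01] roll 0.0
the job is handed in; nothing more can be done
None
```

I handed the job in at 18.0 s, with no verdict shown: the pointer reads zero within about 1° and the leaf is held upright and seated in the jamb gap, but my first roll pushed a finger against something, probably the side wall, at about 50 N, and I don't know if that breaks the 40 N limit, which is stated for the arm and gripper body.

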